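# Stand the stone moon disc up out of its carving cradle and push it against the stop

### The arm

A 7-joint arm with a two-finger parallel gripper is mounted at the origin on the work surface. World frame = base frame: x ahead of the robot, y to its left, z up, the work surface at z = 0. Lengths are in m, angles in rad, forces in N, time in s.
With the tool pointing down it reaches from about 0.425 to 0.925 m from the base axis. Payload 6.8 kg.
Tool frame: the origin (TCP) lies between the finger pads; the fingertips stand r.tips_ahead ahead of it and the grasp point (between the pads) lies 5 mm behind it (r.tips_ahead is the distance from the TCP to the fingertips, in m); z points along the fingers, y is the line along which they close (so a half turn about z gives the same grasp; the last joint's range is limited). The gripper opens to 85 mm and grips with 20 to 120 N. Pads are 22 mm wide; open, the fingers measure 114 mm over their backs; the gripper's body (76 mm by 85 mm) begins 54 mm behind the grasp point. The pads swing forward as they close: fully open they stand 13 mm farther back than shut.
Start: joints at [1.095, 0.477, 0.022, 1.555, -0.011, 1.109, -0.083], TCP at [0.243, -0.63, 0.245] pointing down, gripper open.
Joint ranges: [-2.96, 2.96], [-0.34, 2.1], [-1.41, 1.46], [0.24, 2.44], [-1.37, 4.51], [0.17, 1.92], [-2.96, 2.96]. Speed limits (rad/s): [2.39, 2.39, 3.14, 3.14, 3.14, 3.14, 3.14].

### API

Orientations are given as a rotation vector (axis times angle).
In Python, from bench import r gives the robot as it stands.
- The arm moves only by the tool move_arm, never from a script. Its argument "rows" is one flat list of numbers, 4 for each row, row after row: the shift along the tool's x, y, z in cm, then the turn about the tool's z in degrees. In form: [tx, ty, tz, twist, tx, ty, tz, twist, ...]. A call has 1 to 10 rows; each row is the pose to reach, as a shift and turn from the pose commanded when the call began, along the tool's axes at that moment; what a row does not reach only later rows make up. A row lasts 1/8 s, in which the tool goes at most 62.5 mm and 10.7 degrees, less where a joint would pass 70% of its speed; a pose out of reach is approached as far as the arm can. A call with a gripper value outside its range is refused whole. "fingers" is the opening, from 0 (shut) to 1 (fully open), set as the call begins (left out, the last holds). The fingers move at their own pace and stop on an object; "newtons" is the grip in N (left out, the last holds). Time passes only in rows, so rows that repeat a pose let the fingers close. It gives the time, the measured TCP pose, the force, the opening and the grip force at its end, in the units of the state.
- r.get_obs(): the state, without advancing time (a new reading comes with each control period).
- r.grab_frame(name): name is "scene" or "top"; returns the picture (480x640x3 uint8, blue, green, red); there is no depth.
- r.camera_params(name): a dict with "fx", "fy", "cx", "cy" (pixels), "world_from_camera" (4x4, takes a point from camera to world coordinates). Camera axes: x right, y down, z forward; pixel columns grow to the right and rows downward; lengths in m; the calibration is good to about 2 mm. A picture is of the moment at which its call begins. camera_params takes no time and is no camera call.
- r.hand_in(): hands the job in; it is judged then, once.
The state is a dict: "clock": time; "joints": joint angles; "qvel": joint speeds; "tau": joint torques, N m; "tcp_pos": TCP position; "orientation": TCP orientation; "contact_force": force on the tool from outside, world axes, zero at the start; "moment": the same for the moment, N m; "grip_width": finger opening in m; "gripper_force": force on a finger pad.
Only numpy, scipy, OpenCV 4.12 (cv2) and the standard library are available. Lean on these libraries where they do the work, as an engineer would, in place of code of your own. Each camera call takes 0.05 s, during which the arm holds its last target. There are 200 camera calls.

### The job

The stone moon-disc sculpture lies tilted back in the wooden cradle on the carving board. Push it up from behind until it stands upright on its own base, then push it, standing, along the board until the front of the base sits flush and square against the stop cleat, ready for chiselling. Only push it: never pick it up, and leave the chisel, cup, bottle and tub where they are.

Things in the scene. Friction and masses are not known exactly. Their poses are not given: they have to be found in the camera images.
- sculpture: one-piece grey-green stone, 0.7 to 1 kg, 128 mm tall: disc 110 mm across, 26 mm thick, on edge on a base block 70 deep (x), 76 wide (y), 26 mm high; back (+x) flat, pale crescent on the disc's front (-x). Origin: centre of the base's underside, z up it. Disc at x +2 to +28 mm, centre 73 mm up. It starts leaning back 45 degrees, disc on the cradle's rails, base's back edge on the board
- heel (a point): middle of the bottom back edge of the sculpture's base (its x +35 mm): the edge it turns on when stood up. The centre of mass is about 48 mm above the underside and 26 mm in front of this edge, so it drops upright by itself once it leans back less than about 28 degrees
- disc_top (a point): highest point of the sculpture's flat back, at the disc's top rim (x +28, 128 mm from the underside). At the start it overhangs beyond the cradle's rails, 95 mm above the board and 86 mm to the cradle's +x from the heel
- toe_left (a point): bottom front corner of the sculpture's base at its +y side (x -35, y +38 mm). Friction on the board is about 0.5 to 0.7: standing, the sculpture slides when pushed low on the base and may tip forward when pushed more than about 55 mm up
- toe_right (a point): bottom front corner of the sculpture's base at its -y side (x -35, y -38 mm)
- board: fixed plywood carving board, 340 (x) by 260 (y) by 18 mm thick, flat on the bench, with a wooden stop cleat across its whole -x edge. Origin: centre of its underside; z up
- cleat_face (a point): on the board's top, middle of the foot of the cleat's inner face (the upright face looking to the board's +x, 140 mm to -x of the board's centre); the cleat stands 20 mm above the board and is 30 mm thick
- cradle: fixed wooden cradle, axes as the board's. Origin: on the board's top, where the heel rests at the start; the sculpture leans to +x, the cleat is to -x. Two cheeks 12 mm wide, 64 mm apart inside, each a rail sloping 45 degrees from x 24, 35 mm up, to x 70, 71 mm up, with posts below and feet to x 94; a cross bar 14 mm high at x 80 to 94; else open between the cheeks
- chisel: wood-carving chisel lying on the board to the +y side, 223 mm long along its x, 24 mm thick dark wooden handle at its -x end, steel blade. Origin: under it, 100 mm from the handle end. To be left alone
- cup: paper coffee cup with a black lid, 82 mm across, 104 mm tall, standing on the bench beside the board. Origin: centre of its underside. To be left alone
- glue_bottle: white plastic bottle with a black cap, 48 mm across, 95 mm tall, beside the board. Origin: centre of its underside. To be left alone
- wax_tub: cream plastic tub with a lid, 86 mm across, 61 mm tall, beside the board. Origin: centre of its underside. To be left alone
Not all that is in view belongs to the job. What is shaped like the sculpture but pink or purple is not meant.

How it is judged:
On the way, in this order (a step that is already met when the one before it is completed fails the run):
1. the sculpture stands upright on its base (angle between sculpture's own z axis and vertical below 0.05 rad), for 0.3 s.
2. standing, its base is flush against the cleat (angle between sculpture's own z axis and vertical below 0.05 rad and x of each of toe_left, toe_right in the frame of board below -0.135 m and y of toe_left in the frame of board below 0.13 m and y of toe_right in the frame of board above -0.13 m), for 0.2 s.
At the end, for the whole second after the job is handed in: the sculpture stands at rest on the board, upright within 0.05 rad, both front corners of its base within 5 mm of the cleat's face and within the cleat's length (all of step 2 and height (world z) of heel below 0.024 m and linear speed of sculpture below 0.02 m/s and angular speed of sculpture below 0.1 rad/s); the robot touches nothing.
It fails at once if the sculpture is picked up, or thrown over onto its face: the back edge of its base comes more than 20 mm off the board (height (world z) of heel above 0.038 m).
It fails at once if the paper cup is shifted more than 30 mm or knocked over (distance of cup from where it was at the start of the episode above 0.03 m or angle between cup's own z axis and vertical above 0.35 rad).
It fails at once if the glue bottle is shifted more than 30 mm or knocked over (distance of glue_bottle from where it was at the start of the episode above 0.03 m or angle between glue_bottle's own z axis and vertical above 0.35 rad).
It fails at once if the wax tub is shifted more than 30 mm or knocked over (distance of wax_tub from where it was at the start of the episode above 0.03 m or angle between wax_tub's own z axis and vertical above 0.35 rad).
It fails at once if the chisel is shifted more than 30 mm or knocked over (distance of chisel from where it was at the start of the episode above 0.03 m or angle between chisel's own z axis and vertical above 0.35 rad).
It also fails if it takes over 45 s, if anything falls off the work surface, if the arm or the gripper's body presses on something with over 40 N, if the wrist force passes 120 N, or if a joint passes its speed limit or range.

## Working session

There is one attempt and no reset: what is moved stays moved. The work goes in short steps, Python scripts to look and compute and a tool call to move; the robot and the scene stay as the last step left them, time stands still between calls to the robot, and variables do not carry over. Pictures are saved under pics/ and viewed, at most 10 in all, crops included, and the job is handed in when it is done.

Besides the shell and the picture viewer there is one more tool, called after ">>>" as a command line: name --argument value ..., lists and objects as JSON in quotes. move_arm: Moves the arm, as the interface text tells. Its arguments: {"type":"object","properties":{"rows":{"type":"array"},"fingers":{"type":"number"},"newtons":{"type":"number"}},"required":["rows"]}

```bash
mkdir -p pics; python3 - <<'E'
from bench import r
import cv2,numpy as np
np.set_printoptions(precision=4,suppress=True)
for n in("scene","top"):
    cv2.imwrite(f"pics/{n}0.png",r.grab_frame(n)); print(n,r.camera_params(n))
print(r.get_obs(),r.tips_ahead)
E
```

```text
scene {'fx': 538.3410681609267, 'fy': 538.3410681609267, 'cx': 321.12619661984047, 'cy': 236.5427477737868, 'world_from_camera': array([[ 0.4481,  0.6601, -0.6029,  1.1598],
       [ 0.8938, -0.3448,  0.2868, -0.2735],
       [-0.0185, -0.6674, -0.7445,  0.8485],
       [ 0.    ,  0.    ,  0.    ,  1.    ]])}
top {'fx': 469.7274683310471, 'fy': 469.7274683310471, 'cx': 313.96449489471127, 'cy': 238.16637827869286, 'world_from_camera': array([[ 0.0152, -0.9898,  0.1414,  0.4593],
       [-0.9999, -0.0157, -0.0026,  0.0402],
       [ 0.0048, -0.1413, -0.9899,  0.9607],
       [ 0.    ,  0.    ,  0.    ,  1.    ]])}
{'clock': 0.1, 'joints': array([ 1.0949,  0.4777,  0.0223,  1.5564, -0.0115,  1.1093, -0.0831]), 'qvel': array([-0.0011, -0.0029,  0.0003, -0.0015, -0.0005,  0.0004,  0.001 ]), 'tau': array([  0.0048, -59.7756,   1.614 , -28.1954,   0.0129,   0.005 ,
        -0.    ]), 'tcp_pos': array([ 0.2425, -0.6294,  0.2444]), 'orientation': array([-3.0871, -0.5741,  0.0006]), 'contact_force': array([-0.0809,  0.4316, -0.4333]), 'moment': array([ 0.0131,  0.0216, -0.0186]), 'gripper_force': 0.0, 'grip_width': 0.08529790806724809} 0.014
```

View pics/scene0.png

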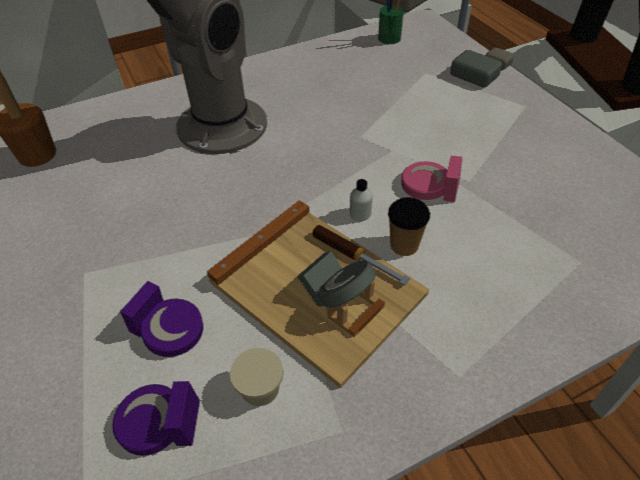

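View pics/top0.png

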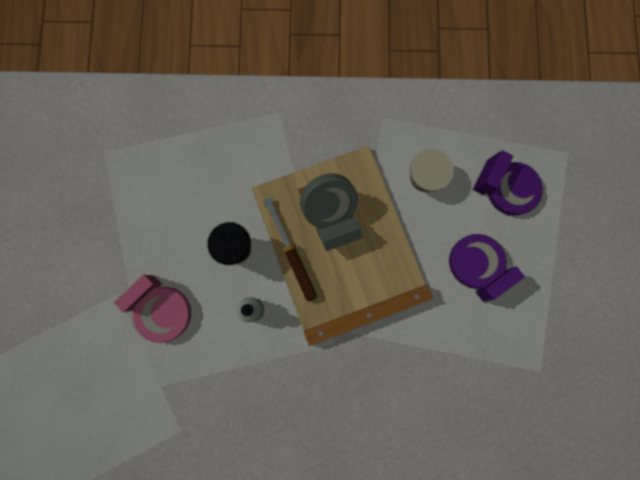

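The scene view shows the sculpture around px (340,285), with the cleat at (260,240). In the top view the sculpture is around (332,210), the cleat runs (307,340)–(431,295), the chisel is at about (290,250), and the tub is at (432,170).

```bash
python3 - <<'E'
import cv2
a=cv2.imread("pics/top0.png")[140:350,240:450]
a=cv2.convertScaleAbs(a,alpha=1.8)
cv2.imwrite("pics/topc.png",cv2.resize(a[:,:],(600,600),interpolation=cv2.INTER_CUBIC))
a=cv2.imread("pics/scene0.png")[195:390,200:440]
a=cv2.convertScaleAbs(a,alpha=1.5)
cv2.imwrite("pics/scenec.png",cv2.resize(a,(720,585),interpolation=cv2.INTER_CUBIC))
E
```

```text
(no output)
```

View pics/topc.png

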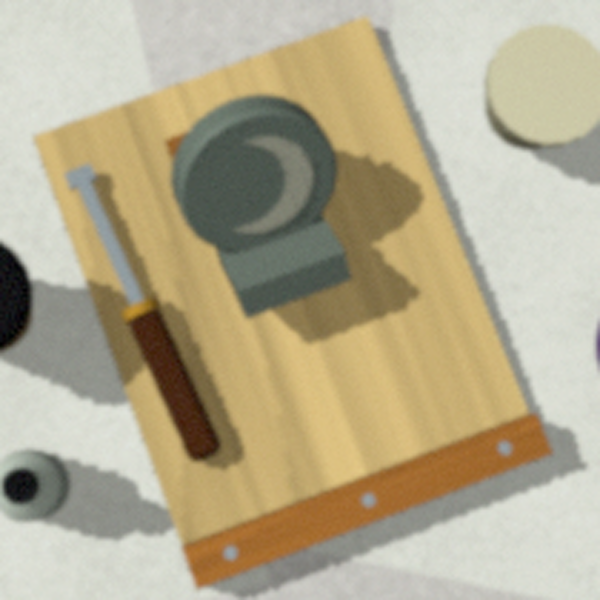

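View pics/scenec.png

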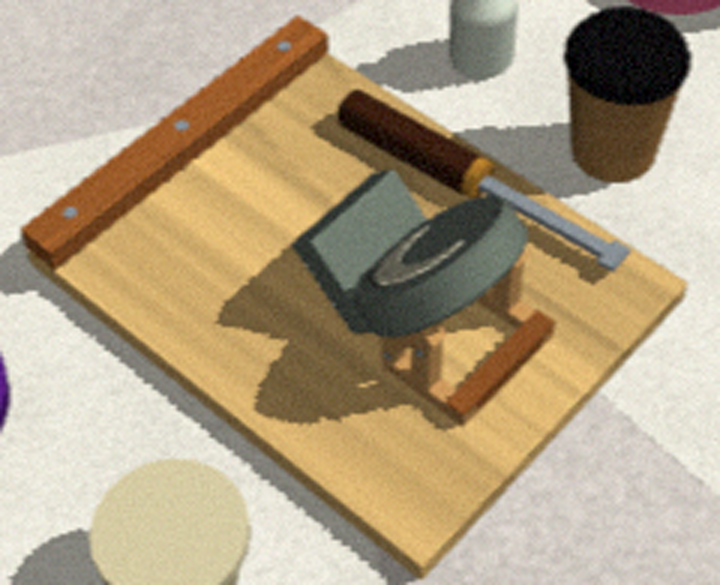

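The crops give the board corners, cleat corners, toe edge and cross bar. I'll fit board pose and cradle offset from both views.

```bash
cat > h.py <<'E'
from bench import r
import numpy as np
from scipy.optimize import least_squares
def proj(n,P):
    c=r.camera_params(n);T=np.linalg.inv(c["world_from_camera"])
    q=np.asarray(P)@T[:3,:3].T+T[:3,3]
    return np.c_[c["fx"]*q[:,0]/q[:,2]+c["cx"],c["fy"]*q[:,1]/q[:,2]+c["cy"]]
def T(p): return np.array(p)/2.857+[240,140]
def S(p): return np.array(p)/3.+[200,195]
def b2w(b,P):
    c,s=np.cos(b[2]),np.sin(b[2]);P=np.asarray(P,float)
    return np.c_[b[0]+c*P[:,0]-s*P[:,1],b[1]+s*P[:,0]+c*P[:,1],P[:,2]]
E
python3 - <<'E'
from h import *
B=[("top",(.17,.13,.018),T((35,135))),("top",(.17,-.13,.018),T((367,17))),("top",(-.17,-.13,.038),T((549,453))),("top",(-.17,.13,.038),T((197,587))),
("scene",(.17,.13,.018),S((685,285))),("scene",(.17,-.13,.018),S((420,571))),("scene",(-.17,-.13,.038),S((24,232))),("scene",(-.17,.13,.038),S((300,16))),("scene",(-.14,.13,.038),S((327,40)))]
k=.0495;h=.018
C=[("top",(-k,.038,h+k),T((247,317))),("top",(-k,-.038,h+k),T((350,277))),("scene",(-k,-.038,h+k),S((296,243))),("scene",(-k,.038,h+k),S((388,170))),("scene",(.094,-.044,h+.014),S((463,412))),("scene",(.094,.044,h+.014),S((552,320)))]
def f(p):
    o=[]
    for n,P,u in B:o.append(proj(n,b2w(p[:3],[P]))[0]-u)
    for n,P,u in C:o.append(proj(n,b2w(p[:3],[np.add(P,(p[3],p[4],0))]))[0]-u)
    return np.ravel(o)
s=least_squares(f,[.55,0,.3,.03,0],loss="soft_l1")
p=s.x;np.set_printoptions(precision=4,suppress=True)
print(p,np.degrees(p[2]));print(f(p).reshape(-1,2).round(1))
print("heel",b2w(p,[(p[3],p[4],h)]),"cleat",b2w(p,[(-.14,0,h)]))
print(b2w(p,[(p[3]+.25,p[4],.2)]))
E
```

```text
[ 0.5902 -0.0146  0.3706  0.0362 -0.0003] 21.2325697743345
[[-0.8 -1.8]
 [ 0.6 -2.6]
 [ 1.4 -1.6]
 [-0.4 -1.1]
 [ 0.8 -1. ]
 [-0.6 -1.3]
 [-2.3 -1.9]
 [-0.9 -1.1]
 [ 0.3 -2.7]
 [-1.1 -0.9]
 [-0.1 -0.5]
 [-2.  -0.8]
 [-5.  -0.2]
 [-0.1  0.2]
 [ 1.  -0.2]]
heel [[ 0.624  -0.0018  0.018 ]] cleat [[ 0.4597 -0.0653  0.018 ]]
[[0.8571 0.0887 0.2   ]]
```

The fit agrees with both views, with residuals of about 1–2 px. The tool's x axis is already along board x.

My plan is to open the gripper and twist it so its closing line lies along board x. Then I push with the back of the leading finger, which reaches past the gripper body and so keeps the body off the disc. First I'll transit high.

>>> move_arm --rows '[5, -3, 0, 0, 10, -6, 0, 0, 15, -9, 0, 0, 20, -12, 0, 0, 25, -15, 0, 0, 30, -18, 0, 0, 35, -21, 0, 0, 40, -24, 0, 0, 45, -27, 0, 0, 50, -30, 0, 0]' --fingers 1

```text
clock: 1.35
tcp_pos: [0.6021, -0.1686, 0.245]
orientation: [-3.089, -0.574, 0.001]
contact_force: [0.9, -1.6, 1.2]
grip_width: 0.0854
gripper_force: 0.0
```

>>> move_arm --rows '[5, -3, 0, 0, 10, -6, 0, 0, 15, -9, 0, 0, 20, -12, 0, 0, 25, -14.7, 0, 0, 25, -14.7, 0, 0, 25, -14.7, 0, 0]'

```text
clock: 2.22
tcp_pos: [0.7815, 0.0564, 0.2443]
orientation: [3.088, 0.574, -0.003]
contact_force: [0.3, -1.3, 0.2]
grip_width: 0.0851
gripper_force: 0.0
```

```bash
cat >> h.py <<'E'
from scipy.spatial.transform import Rotation as R
BP=[.5902,-.0146,.3706]; CR=np.array([.0362,-.0003])
def st():
    o=r.get_obs();c,s=np.cos(BP[2]),np.sin(BP[2]);d=o["tcp_pos"][:2]-BP[:2]
    q=np.array([c*d[0]+s*d[1],-s*d[0]+c*d[1]])-CR
    A=R.from_rotvec(o["orientation"]).as_matrix()
    print("t",o["clock"],"J",o["joints"].round(2),"cradle xy mm",(q*1e3).round(1),"z over board",round((o["tcp_pos"][2]-.018)*1e3,1),"yaw toolx-board deg",round(np.degrees(np.arctan2(A[1,0],A[0,0])-BP[2]),2),"F",o["contact_force"].round(1),"w",o["grip_width"])
E
python3 -c "from h import *;st()"
```

```text
t 2.225 J [-0.04  0.68 -0.2   1.23  0.13  1.25 -1.44] cradle xy mm [167.8  -2.8] z over board 226.3 yaw toolx-board deg -0.16 F [ 0.3 -1.3  0.2] w 0.08505598925952891
```

>>> move_arm --rows '[0, -0.25, 1, 9, 0, -0.25, 2, 18, 0, -0.25, 3, 27, 0, -0.25, 4, 36, 0, -0.25, 5, 45, 0, -0.25, 6, 54, 0, -0.25, 7, 63, 0, -0.25, 8, 72, 0, -0.25, 9, 81, 0, -0.25, 10, 89.8]'

```text
clock: 3.48
tcp_pos: [0.7805, 0.0565, 0.1456]
orientation: [2.586, -1.783, 0.001]
contact_force: [-0.0, 0.6, -0.5]
grip_width: 0.0854
gripper_force: 0.0
```

>>> move_arm --rows '[0, 0, 1.8, 0, 0, 0, 3.6, 0, 0, 0, 3.6, 0, 0, 0, 3.6, 0]'

```text
clock: 3.98
tcp_pos: [0.7812, 0.059, 0.1095]
orientation: [-2.594, 1.772, -0.0]
contact_force: [-0.1, 0.2, -0.0]
grip_width: 0.0858
gripper_force: 0.0
```

```bash
python3 - <<'E'
from h import *;st()
import cv2
a=r.grab_frame("scene")[150:390,200:520]
a=cv2.convertScaleAbs(a,alpha=1.5)
cv2.imwrite("pics/s1.png",cv2.resize(a,(800,600),interpolation=cv2.INTER_CUBIC))
E
```

```text
t 3.975 J [-0.24  0.78  0.14  1.36 -0.12  1.01 -2.84] cradle xy mm [168.5  -0.3] z over board 91.5 yaw toolx-board deg -89.93 F [-0.1  0.2 -0. ] w 0.08580697616668867
```

View pics/s1.png

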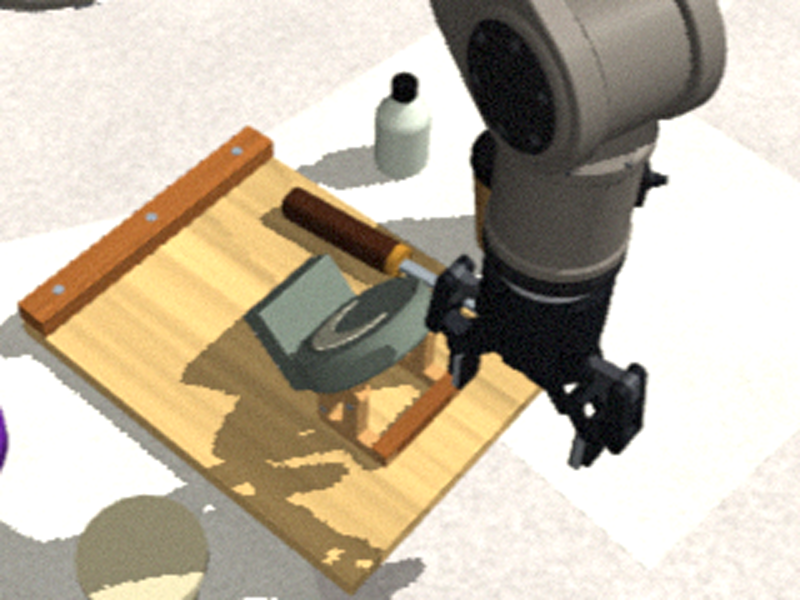

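The view shows the open gripper behind the sculpture, with its leading finger at about (455,330) and an outer knuckle that bulges above the pad tip. Joint 7 is at -2.84, close to its limit, so I'll turn the tool half a turn to the equivalent pose and then look closely at the finger shape.

>>> move_arm --rows '[0, 0, 0, -10, 0, 0, 0, -20, 0, 0, 0, -30, 0, 0, 0, -40, 0, 0, 0, -50, 0, 0, 0, -60, 0, 0, 0, -70, 0, 0, 0, -80, 0, 0, 0, -90, 0, 0, 0, -100]'

```text
clock: 5.28
tcp_pos: [0.7816, 0.0589, 0.1104]
orientation: [3.022, 0.855, 0.003]
contact_force: [-0.3, -0.1, -0.5]
grip_width: 0.0858
gripper_force: 0.0
```

>>> move_arm --rows '[0, 0, 0, -10, 0, 0, 0, -20, 0, 0, 0, -30, 0, 0, 0, -40, 0, 0, 0, -50, 0, 0, 0, -60, 0, 0, 0, -70, 0, 0, 0, -80, 0, 0, 0, -80]'

```text
clock: 6.4
tcp_pos: [0.7815, 0.0586, 0.11]
orientation: [1.776, 2.591, 0.001]
contact_force: [-0.5, 0.1, -0.1]
grip_width: 0.0852
gripper_force: 0.0
```

```bash
python3 - <<'E'
from h import *;st()
import cv2
o=r.get_obs();t=o["tcp_pos"]
img=r.grab_frame("scene")
k=6;x0,y0=355,235
a=cv2.convertScaleAbs(img[y0:y0+100,x0:x0+110],alpha=2.2)
a=cv2.resize(a,(660,600),interpolation=cv2.INTER_CUBIC)
d=np.array([np.cos(BP[2]),np.sin(BP[2]),0]);e=np.array([-d[1],d[0],0])
for off,c in((-.0425,(0,255,0)),(-.050,(0,255,255)),(-.057,(0,0,255))):
  for z in(-.014,-.001,.02,.04,.059):
    for s in(-.011,):
      u=proj("scene",[t+off*d+s*e+[0,0,z]])[0]
      p=((u-[x0,y0])*k).astype(int);cv2.circle(a,tuple(int(v) for v in p),4,c,-1)
cv2.imwrite("pics/f1.png",a)
E
```

```text
t 6.4 J [ 0.17  0.85 -0.58  1.32  0.48  1.11 -0.09] cradle xy mm [168.6  -0.7] z over board 92.0 yaw toolx-board deg 89.92 F [-0.5  0.1 -0.1] w 0.08520797603294361
```

View pics/f1.png

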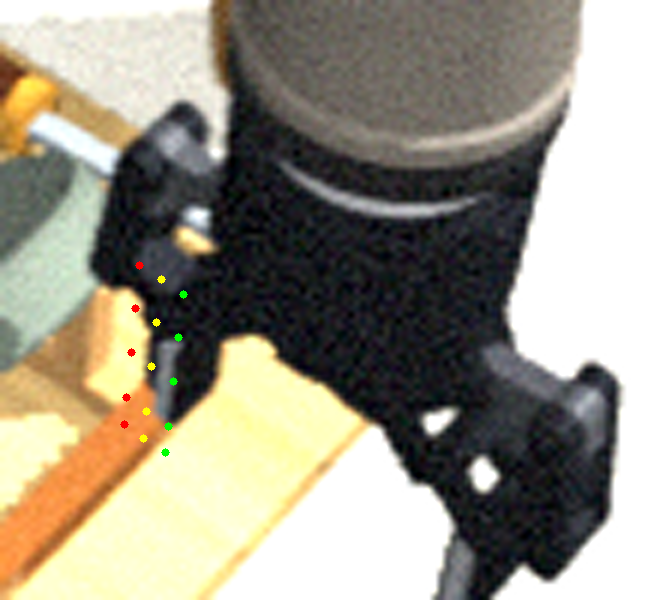

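The overlay shows that the pad tip sits about 1 mm below the TCP, the pad back is about 50 mm from centre, and the knuckle reaches about 71 mm from centre starting about 41 mm above the TCP. I'll raise the disc top with the leading finger's pad back.

>>> move_arm --rows '[0.1, 0, 0.5, 0, 0.1, -0.5, 1, 0, 0.1, -1.2, 1, 0, 0.1, -2, 1, 0, 0.1, -2.5, 1, 0, 0.1, -3, 1, 0, 0.1, -3.5, 1, 0, 0.1, -4, 1, 0, 0.1, -4.5, 1, 0, 0.1, -4.5, 1, 0]'

```text
clock: 7.7
tcp_pos: [0.7377, 0.0433, 0.0988]
orientation: [-1.773, -2.592, 0.002]
contact_force: [1.1, -0.2, -0.3]
grip_width: 0.0853
gripper_force: 0.2
```

```bash
python3 -c "from h import *;st()"
```

```text
t 7.7 J [ 0.22  0.8  -0.59  1.46  0.48  1.03 -0.1 ] cradle xy mm [122.2   0.8] z over board 80.8 yaw toolx-board deg 90.03 F [ 1.1 -0.2 -0.3] w 0.08534043646845994
```

>>> move_arm --rows '[0, -0.3, 0, 0, 0, -0.6, 0, 0, 0, -0.9, 0, 0, 0, -1.2, 0, 0, 0, -1.5, 0, 0, 0, -1.8, 0, 0, 0, -2.1, 0, 0, 0, -2.4, 0, 0, 0, -2.7, 0, 0, 0, -2.7, 0, 0]'

```text
clock: 8.95
tcp_pos: [0.7156, 0.0348, 0.1021]
orientation: [1.771, 2.59, 0.006]
contact_force: [2.8, 1.9, 9.0]
grip_width: 0.0857
gripper_force: 5.1
```

```bash
python3 - <<'E'
from h import *;st()
import cv2
a=r.grab_frame("scene")[150:390,200:520]
b=r.grab_frame("top")[120:360,220:460]
a=cv2.convertScaleAbs(cv2.resize(a,(440,330)),alpha=1.5);b=cv2.convertScaleAbs(cv2.resize(b,(330,330)),alpha=1.8)
cv2.imwrite("pics/s2.png",np.hstack([a,b]))
E
```

```text
t 8.95 J [ 0.25  0.76 -0.59  1.53  0.48  1.   -0.11] cradle xy mm [98.6  0.9] z over board 84.1 yaw toolx-board deg 90.03 F [2.8 1.9 9. ] w 0.08566951464126439
```

View pics/s2.png

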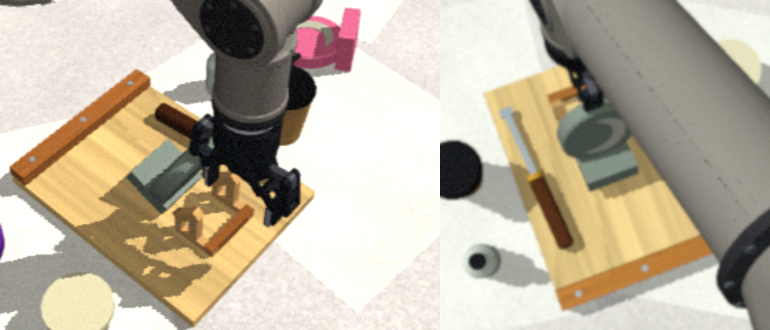

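The sculpture is partly raised, but a 9 N upward force shows its rim is catching under the finger's knuckle. I'll lift the tool 15 mm and carry on.

>>> move_arm --rows '[0, 0.3, -0.5, 0, 0, 0.3, -1, 0, 0, 0.3, -1.5, 0, 0, 0, -1.5, 0, 0, 0, -1.5, 0]'

```text
clock: 9.68
tcp_pos: [0.713, 0.0336, 0.114]
orientation: [-1.773, -2.593, 0.001]
contact_force: [-0.2, -0.1, 0.2]
grip_width: 0.0856
gripper_force: 0.0
```

```bash
python3 -c "from h import *;st()"
```

```text
t 9.675 J [ 0.25  0.74 -0.6   1.52  0.46  1.02 -0.1 ] cradle xy mm [95.8  0.8] z over board 96.0 yaw toolx-board deg 90.03 F [-0.2 -0.1  0.2] w 0.08560011028278817
```

```bash
python3 - <<'E'
from h import *
import cv2
a=r.grab_frame("scene")[200:350,240:440]
b=r.grab_frame("top")[150:300,270:400]
a=cv2.convertScaleAbs(cv2.resize(a,(440,330)),alpha=1.5);b=cv2.convertScaleAbs(cv2.resize(b,(286,330)),alpha=1.8)
cv2.imwrite("pics/s3.png",np.hstack([a,b]))
E
```

```text
(no output)
```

View pics/s3.png

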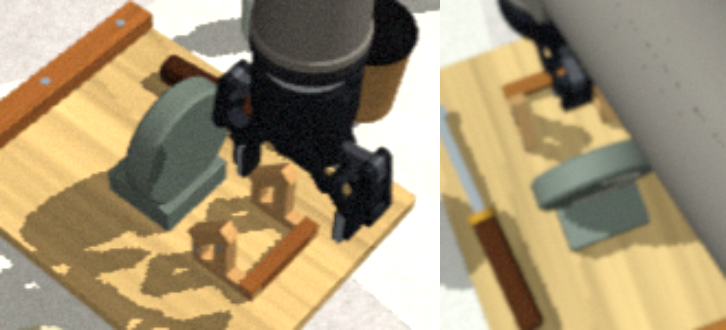

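It now stands upright, clear of the cradle: base back-bottom corners at crop px (168,229) and (225,183), front-right corner at (112,195). I'll compute where that is.

```bash
python3 - <<'E'
from h import *
M=[((-.035+.07-.035,0),0)]
obs=[((.035,-.038),(168,229)),((.035,.038),(225,183)),((-.035,-.038),(112,195))]
def f(p):
    o=[]
    for P,u in obs:
        c,s=np.cos(p[2]),np.sin(p[2])
        q=[p[0]+c*P[0]-s*P[1]+CR[0],p[1]+s*P[0]+c*P[1]+CR[1],.018]
        o.append(proj("scene",b2w(BP,[q]))[0]-(np.array(u)/2.2+[240,200]))
    return np.ravel(o)
s=least_squares(f,[-.035,0,0]);p=s.x
print("sculpt centre in cradle mm",p[:2]*1e3,"yaw",np.degrees(p[2]),f(p).round(1)); print("heel x",p[0]*1e3+35,"toe target x",(-.14-CR[0])*1e3)
E
```

```text
sculpt centre in cradle mm [-34.10476334  -3.02161087] yaw 0.8337729386334849 [ 0.5  2.7  0.8 -1.3 -1.4 -1.6]
heel x 0.8952366647516499 toe target x -176.20000000000002
```

It's still at the cradle with its heel near x=0, so there are about 106 mm left to push. I'll descend behind it with the tip just above the cross bar and the body just above the rails.

>>> move_arm --rows '[-0.2, 0, 1.5, 0, -0.2, 0, 3, 0, -0.2, 0, 4.5, 0, -0.2, 0, 6, 0, -0.2, 0, 7, 0, -0.2, 0, 7.9, 0, -0.2, 0, 7.9, 0, -0.2, 0, 7.9, 0]'

```text
clock: 10.78
tcp_pos: [0.7146, 0.0323, 0.0358]
orientation: [1.773, 2.593, 0.001]
contact_force: [-0.5, 0.3, -0.6]
grip_width: 0.0855
gripper_force: 0.0
```

```bash
python3 -c "from h import *;st()"
```

```text
t 10.775 J [ 0.23  0.83 -0.56  1.55  0.52  0.91 -0.14] cradle xy mm [96.7 -1.1] z over board 17.8 yaw toolx-board deg 90.04 F [-0.5  0.3 -0.6] w 0.08547647936169385
```

>>> move_arm --rows '[0, -0.6, 0, 0, 0, -1.2, 0, 0, 0, -1.8, 0, 0, 0, -2.3, 0, 0, 0, -2.6, 0, 0, 0, -2.8, 0, 0, 0, -3, 0, 0, 0, -3.2, 0, 0, 0, -3.4, 0, 0, 0, -3.6, 0, 0]'

```text
clock: 12.02
tcp_pos: [0.6813, 0.0195, 0.0356]
orientation: [1.772, 2.593, 0.002]
contact_force: [3.5, 1.7, -1.0]
grip_width: 0.0856
gripper_force: 0.0
```

>>> move_arm --rows '[0, -0.2, 0, 0, 0, -0.4, 0, 0, 0, -0.6, 0, 0, 0, -0.8, 0, 0]'

```text
clock: 12.52
tcp_pos: [0.6733, 0.0162, 0.0355]
orientation: [1.773, 2.593, 0.001]
contact_force: [4.0, 1.5, 0.7]
grip_width: 0.0855
gripper_force: 0.0
```

```bash
cat >> h.py <<'E'
import cv2
# edges of the grey-green stone base: mask of stone colour, lower outline in scene view
def mask():
    a=r.grab_frame("scene");b,g,rr=[a[...,i].astype(int) for i in range(3)]
    m=((g-rr>4)&(b-rr>-3)&(g>40)).astype(np.uint8); m[:200]=0;m[:,:215]=0;m[:,420:]=0;m[370:]=0
    n,l,s,c=cv2.connectedComponentsWithStats(m);k=1+np.argmax(s[1:,4]);print("stone",s[k],c[k].round(1))
E
python3 -c "from h import *;st();mask()"
```

```text
t 12.525 J [ 0.27  0.78 -0.56  1.66  0.52  0.85 -0.15] cradle xy mm [52.4 -1.1] z over board 17.5 yaw toolx-board deg 90.04 F [4.  1.5 0.7] w 0.08548660237651415
stone [287 232  44  52 665] [309.9 255.3]
```

A steady force of about 4 N suggests it's sliding. I'll continue until the trailing finger is past the cross bar.

>>> move_arm --rows '[0, -0.25, 0, 0, 0, -0.5, 0, 0, 0, -0.75, 0, 0, 0, -1, 0, 0, 0, -1.25, 0, 0, 0, -1.5, 0, 0, 0, -1.5, 0, 0]'

```text
clock: 13.45
tcp_pos: [0.6589, 0.0105, 0.0353]
orientation: [-1.773, -2.593, 0.001]
contact_force: [3.2, 1.7, 2.2]
grip_width: 0.0858
gripper_force: 0.0
```

```bash
python3 - <<'E'
from h import *;st();mask()
a=r.grab_frame("scene")[200:350,230:430]
cv2.imwrite("pics/s4.png",cv2.convertScaleAbs(cv2.resize(a,(800,600),interpolation=cv2.INTER_CUBIC),alpha=1.6))
E
```

```text
t 13.45 J [ 0.28  0.76 -0.57  1.7   0.53  0.83 -0.15] cradle xy mm [36.9 -1.2] z over board 17.3 yaw toolx-board deg 90.03 F [3.2 1.7 2.2] w 0.08582964901241937
stone [280 228  43  62 622] [303.6 252. ]
```

View pics/s4.png

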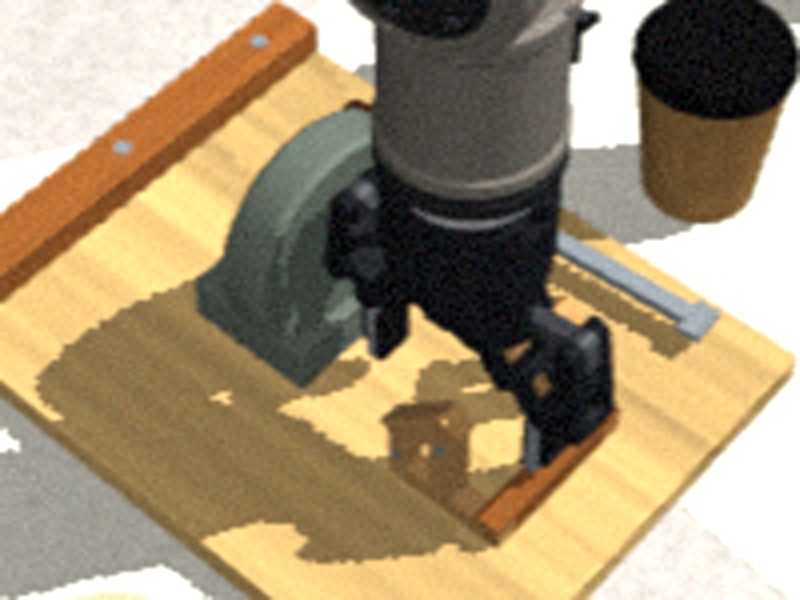

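It's upright and sliding square, with its back-right bottom corner at crop px (303,387). The trailing finger is passing over the bar. I'll go on 20 mm, then back off slightly, lower the finger and push lower.

>>> move_arm --rows '[0, -0.25, 0, 0, 0, -0.5, 0, 0, 0, -0.75, 0, 0, 0, -1, 0, 0, 0, -1.25, 0, 0, 0, -1.5, 0, 0, 0, -1.75, 0, 0, 0, -2, 0, 0, 0, -2.25, 0, 0]'

```text
clock: 14.68
tcp_pos: [0.638, 0.0025, 0.0352]
orientation: [-1.773, -2.593, 0.0]
contact_force: [2.5, 0.3, -1.0]
grip_width: 0.0856
gripper_force: 0.0
```

```bash
python3 - <<'E'
from h import *;st();mask()
E
```

```text
t 14.675 J [ 0.3   0.74 -0.57  1.76  0.53  0.8  -0.15] cradle xy mm [14.6 -1.1] z over board 17.2 yaw toolx-board deg 90.04 F [ 2.5  0.3 -1. ] w 0.08558630906915947
stone [280 223  33  38 447] [296.6 239.1]
```

>>> move_arm --rows '[0, 0.3, 0, 0, 0, 0.3, 0.4, 0, 0, 0.3, 0.8, 0, 0, 0, 0.8, 0, 0, -0.25, 0.8, 0, 0, -0.5, 0.8, 0, 0, -0.75, 0.8, 0, 0, -1, 0.8, 0, 0, -1.25, 0.8, 0, 0, -1.5, 0.8, 0]'

```text
clock: 15.98
tcp_pos: [0.6244, -0.0028, 0.0275]
orientation: [1.773, 2.593, 0.001]
contact_force: [3.6, 2.2, 1.1]
grip_width: 0.0852
gripper_force: 0.0
```

>>> move_arm --rows '[0, -0.25, 0, 0, 0, -0.5, 0, 0, 0, -0.75, 0, 0, 0, -1, 0, 0, 0, -1.25, 0, 0, 0, -1.5, 0, 0, 0, -1.75, 0, 0, 0, -2, 0, 0, 0, -2.25, 0, 0, 0, -2.5, 0, 0]'

```text
clock: 17.23
tcp_pos: [0.6011, -0.0119, 0.0275]
orientation: [1.773, 2.593, 0.001]
contact_force: [3.5, 2.0, 1.1]
grip_width: 0.0852
gripper_force: 0.0
```

```bash
python3 - <<'E'
from h import *;st();mask()
E
```

```text
t 17.225 J [ 0.33  0.71 -0.57  1.85  0.54  0.74 -0.16] cradle xy mm [-25.   -1.1] z over board 9.5 yaw toolx-board deg 90.04 F [3.5 2.  1.1] w 0.08519984108827931
stone [263 210  33  46 486] [279.7 231.1]
```

>>> move_arm --rows '[0, 0.3, 0, 0, 0, 0.3, 0.3, 0, 0, 0.3, 0.5, 0, 0, 0, 0.5, 0, 0, -0.25, 0.5, 0, 0, -0.5, 0.5, 0, 0, -0.75, 0.5, 0, 0, -1, 0.5, 0, 0, -1.2, 0.5, 0]'

```text
clock: 18.4
tcp_pos: [0.59, -0.0163, 0.0225]
orientation: [1.773, 2.593, 0.001]
contact_force: [4.0, 1.4, -0.6]
grip_width: 0.0856
gripper_force: 0.0
```

```bash
python3 - <<'E'
from h import *;st();mask()
E
```

```text
t 18.4 J [ 0.34  0.7  -0.56  1.88  0.55  0.72 -0.16] cradle xy mm [-37.   -1.2] z over board 4.5 yaw toolx-board deg 90.04 F [ 4.   1.4 -0.6] w 0.08559424247159465
stone [258 209  32  46 528] [275.2 228.1]
```

Now small steps toward the cleat, watching for a force rise.

>>> move_arm --rows '[0, -0.1, 0, 0, 0, -0.2, 0, 0, 0, -0.3, 0, 0]'

```text
clock: 18.82
tcp_pos: [0.5876, -0.0171, 0.0226]
orientation: [1.773, 2.593, 0.002]
contact_force: [7.4, 1.8, -0.7]
grip_width: 0.0855
gripper_force: 0.0
```

>>> move_arm --rows '[0, -0.1, 0, 0, 0, -0.2, 0, 0]'

```text
clock: 19.08
tcp_pos: [0.5875, -0.0172, 0.0232]
orientation: [1.771, 2.591, 0.006]
contact_force: [9.6, 3.4, -0.8]
grip_width: 0.0853
gripper_force: 0.0
```

>>> move_arm --rows '[0, -0.1, 0, 0, 0, -0.2, 0, 0]'

```text
clock: 19.32
tcp_pos: [0.5873, -0.0172, 0.024]
orientation: [1.769, 2.59, 0.01]
contact_force: [13.2, 4.7, 1.5]
grip_width: 0.0855
gripper_force: 0.0
```

The force rose to about 13 N with no further travel, so it's seated against the cleat. I'll back away and lift clear, then check.

>>> move_arm --rows '[0, 0.4, 0, 0, 0, 0.8, 0, 0, 0, 1.4, 0, 0, 0, 2, 0, 0, 0, 2, -2, 0, 0, 2.5, -5, 0, 0, 3, -9, 0, 0, 4, -13, 0, 0, 6, -16, 0, 0, 9, -18, 0]'

```text
clock: 20.58
tcp_pos: [0.6677, 0.0137, 0.2059]
orientation: [1.773, 2.591, 0.001]
contact_force: [1.2, 0.2, -0.5]
grip_width: 0.0855
gripper_force: 0.0
```

>>> move_arm --rows '[0, 5, -2, 0, 0, 10, -4, 0, 0, 15, -4, 0, 0, 18, -4, 0, 0, 18, -4, 0, 0, 18, -4, 0]'

```text
clock: 21.32
tcp_pos: [0.8343, 0.0789, 0.2432]
orientation: [-1.773, -2.593, 0.0]
contact_force: [0.2, -1.9, -0.2]
grip_width: 0.0855
gripper_force: 0.0
```

```bash
python3 - <<'E'
from h import *;st();mask()
a=r.grab_frame("scene")[185:300,225:325]
b=r.grab_frame("top")[240:350,300:440]
a=cv2.resize(a,(400,460),interpolation=cv2.INTER_CUBIC);b=cv2.resize(b,(400,314),interpolation=cv2.INTER_CUBIC)
c=np.zeros((460,800,3),np.uint8);c[:,:400]=a;c[:314,400:]=b
cv2.imwrite("pics/s5.png",cv2.convertScaleAbs(c,alpha=1.6))
E
```

```text
t 21.325 J [ 0.11  0.84 -0.6   1.02  0.44  1.4  -0.03] cradle xy mm [225.2  -1. ] z over board 225.2 yaw toolx-board deg 90.05 F [ 0.2 -1.9 -0.2] w 0.08545135492579026
stone [ 253  208   50   67 1635] [280.8 239.1]
```

View pics/s5.png

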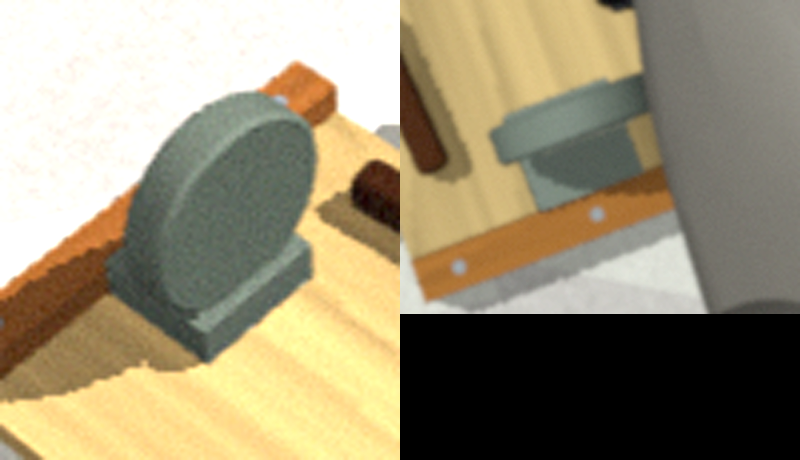

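The sculpture stands upright. In the top view its base front edge, crop px (540,210)–(640,175), lies along the cleat's inner edge, so it's flush and square. The arm is clear of everything.

```bash
python3 -c "
from bench import r
print(r.hand_in())"
```

```text
the job is handed in; nothing more can be done
None
```

I stood the sculpture upright and pushed it along the board until it was flush and square against the cleat, then backed the arm clear and handed the job in at about 21 s; no verdict came back.

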